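# Clamp a petri dish under the bench rocker's spring hold-down

### The arm

A 6-joint arm with a two-finger parallel gripper is mounted at the origin on a cart in front of the work surface, level with it; the furniture and walls round the work are solid. World frame = base frame: x ahead of the robot, y to its left, z up, the work surface at z = 0. Lengths are in m, angles in rad, forces in N, time in s.
With the tool pointing down it reaches from about 0.35 to 0.975 m from the base axis. Payload 7.1 kg.
Tool frame: the origin (TCP) lies midway between the tips of the shut fingers; the grasp point (between the pads) lies 19 mm behind it; z points along the fingers, x is the direction in which the jaws open and shut, and the axes are right-handed (so a half turn about z gives the same grasp; the last joint's range is limited). The gripper opens to 88 mm and grips with 3 to 60 N. Pads are 20 mm wide; open, the fingers measure 115 mm over their backs; the gripper's body (75 mm by 178 mm) begins 61 mm behind the grasp point.
Start: joints at [1.27, 0.423, 1.63, -0, 1.089, -0.019], TCP at [0.174, 0.6, 0.184] pointing down, gripper open.
Joint ranges: [-3, 3], [-0.9, 2.11], [0.09, 2.58], [-1.31, 4.45], [0.11, 2.69], [-2.54, 2.54]. Speed limits (rad/s): [2.39, 2.39, 3.01, 3.14, 3.14, 3.14].

### API

Orientations are given as a unit quaternion [w, x, y, z].
In Python, from station import move_pose, movel, movej, command_gripper, wait, inverse_kinematics, read_camera, camera_info, MotionError, job_done, get_time, get_joint_pos, get_qvel, get_effort, get_tcp_pos, get_ee_rot, get_ft_force, get_ft_torque, get_grip_width gives the robot as it stands. Calls block until the motion is done:
- move_pose(position, orientation): joint-space move of the TCP to a pose.
- movel(position, frame=None, v=0.15, until_force=None): straight line of the TCP; frame=None keeps the orientation; v is the mean speed in m/s. With until_force (N) it stops when the force on the tool has changed by that much, and returns True; else False.
- movej(angles): joint-space move.
- command_gripper(opening): opening from 0.0 (shut) to 1.0 (fully open); the grip force is fixed at half the most; returns when the fingers have stopped.
- wait(seconds).
- inverse_kinematics(position, orientation): joint angles nearest the present ones, or None.
- read_camera(name): name is "scene" or "top" or "wrist"; returns the picture (480x640x3 uint8, red, green, blue); there is no depth.
- camera_info(name): a dict with "intrinsics" (3x3 intrinsics, pixels), "T" (4x4, takes a point from camera to world coordinates); the wrist camera has in their place "tool_from_camera" (4x4, takes a point from camera to tool coordinates, whose origin is the TCP and whose axes are the tool frame's). Camera axes: x right, y up, looking along -z (the intrinsics and any distortion apply to the point x, -y, -z); pixel columns grow to the right and rows downward; lengths in m; the calibration is good to about 2 mm. The wrist camera is an equidistant fisheye: a pixel r from the principal point sees the ray r / f radians off the axis. A picture is of the moment at which its call begins: read the wrist's pose just before it. camera_info takes no time and is no camera call.
A pose or a line that the arm cannot do raises MotionError and nothing moves.
- job_done(): hands the job in, once; it reports no verdict.
Readings, each from a call of its own:
- get_time(): time.
- get_joint_pos(): joint angles.
- get_qvel(): joint speeds.
- get_effort(): joint torques, N m.
- get_tcp_pos(): TCP position.
- get_ee_rot(): TCP orientation.
- get_ft_force(): force on the tool from outside, world axes, zero at the start.
- get_ft_torque(): the same for the moment, N m.
- get_grip_width(): opening from 0.0 (shut) to 1.0 (fully open).
Only numpy, scipy, OpenCV 4.12 (cv2) and the standard library are available. Lean on these libraries where they do the work, as an engineer would, in place of code of your own. Each camera call takes 0.05 s, during which the arm holds its last target.

### The job

Secure the petri dish that lies in the lane on top of the bench rocker: press the long release bar beside the lane down with one fingertip so that the spring-closed hold-down flap swings up, and while it is held open slide the dish under the flap with the other fingertip until it rests against the back stop. Then let the bar come up so that the flap closes onto the dish, and leave it clamped there. Nothing is to be gripped: the dish only slides on the platform, is never lifted or tipped, and the other things on the table stay where they are.

Things in the scene. Friction and masses are not known exactly. Their poses are not given: they have to be found in the camera images.
- rocker: bench rocker, not running, fixed to the table: white housing, dark level platform on top, its surface 72 mm above the table. Origin: on the table, under the centre line of the dish lane, 45.5 mm in front of the dish's home. x runs along the lane from its open front end to the back stop, y left across the lane, z up; the platform spans x -125..+95, y -55..+50 mm. Overall height 95 mm.
- seat (a point): where the centre of the dish's underside lies when home: on the platform, 45.5 mm ahead of the rocker's origin, on the lane's centre line; axes as the rocker's. The lane lies between two rails 9 mm high, inner faces at y = +-32.5 mm; the right rail flares out by 11 mm in front of x = -8 mm. The 12 mm high back stop has its face at rocker x = +76 mm.
- flap (a joint): spring-closed steel hold-down flap, 34 mm along x 66 mm across the lane, 3 mm thick; it bars the lane and the dish cannot push it open. Rad: 0 = closed, empty; about 0.15 = resting on the dish's lid; above 0.22 = clear of the dish; 0.42 = fully open (stop), free edge 34 mm above the platform. Pressing the black release bar (same part, see-saw) lifts it: 2 N at first, 4 N fully down; let go, it shuts.
- flap_edge (a point): middle of the flap's front edge (the edge that faces the coming dish). The flap covers rocker x = +39.5 to +73.5 mm, so the front 24 mm of a seated dish stay uncovered. Its hinge shaft runs along the lane at rocker y = +41 mm, 17.5 mm above the platform; three bearing blocks on it (y 35 to 47 mm) reach 23 mm above the platform.
- bar (a point): on the black release bar's upper face, mid-width, 45 mm in front of the rocker's origin. The bar is a straight strip 17 mm wide along the lane's left side, rocker x = -120..+82 mm, middle at y = +65 mm, outside the platform's edge. Upper face 15 mm above the platform when closed, 10 mm at joint 0.22, 5 mm fully down. Smooth: a fingertip may press it anywhere and slide along it.
- dish: covered round petri dish of smooth clear plastic, 60 mm diameter, 14 mm high, 30 to 55 g, loose on the platform in the front part of the lane; origin at the centre of its underside, z up
- dropper_white: dropper bottle with white bulb, 28 mm diameter, 84 mm tall, standing on the table just right of the rocker; origin under its centre; leave it alone
- dropper_dark: amber dropper bottle with black bulb, 28 mm diameter, 84 mm tall, on the table just right of the rocker; origin under its centre; leave it alone
- spare_dish: second petri dish, 60 mm diameter, 14 mm high, on the table to the left of the rocker's far end; origin under its centre; leave it alone
- timer: bench timer 58 x 66 x 19 mm on the table; origin under its centre; leave it alone
- forceps: steel forceps 121 mm long, 9 mm high, on the table; origin under its centre; leave it alone
- marker: marker pen 135 mm long, 16 mm thick, on the table; origin under its centre; leave it alone
Mind the look-alikes: they are no part of the job. Leave any black, brown or red look-alike of the dish alone.

How it is judged:
On the way, in this order (a step that is already met when the one before it is completed fails the run):
1. the flap is held up clear while the dish is still in front of it (value of joint flap above 0.2 rad and x of dish in the frame of seat below -0.033 m), for 0.1 s.
2. with the flap still held up, the dish has been slid under it up to the back stop (value of joint flap above 0.2 rad and x of dish in the frame of seat above -0.004 m), for 0.1 s.
At the end, for the whole second after the job is handed in: the dish lies flat and still on the platform within 4 mm of the back stop (within 6 mm of its seat), and the flap has been let down so that it rests on the dish's lid (joint between 0.10 and 0.20 rad) (x of dish in the frame of seat above -0.004 m and distance between dish and seat below 0.006 m and angle between dish's own z axis and vertical below 0.06 rad and value of joint flap between 0.1 and 0.2 rad and linear speed of dish below 0.01 m/s); the robot touches nothing.
It fails at once if the dish was lifted off the platform (z of dish in the frame of seat above 0.006 m).
It fails at once if the dish fell off the platform (z of dish in the frame of seat below -0.01 m).
It fails at once if the dish was tipped (angle between dish's own z axis and vertical above 0.2 rad).
It fails at once if one of the other things on the table was moved (more than 20 mm) (distance of any of dropper_white, dropper_dark, spare_dish, timer, forceps, marker from where it was at the start of the episode above 0.02 m).
It also fails if it takes over 51 s, if anything falls off the work surface, if the arm or the gripper's body presses on something with over 40 N, if the wrist force passes 120 N, or if a joint passes its speed limit or range.

## Working session

There is one attempt and no reset: what is moved stays moved. The work goes in short steps, each a Python script; the robot and the scene stay as the last script left them, time stands still between calls to the robot, and variables do not carry over. Pictures are saved under pics/ and viewed, and the job is handed in when it is done.

```bash
ls; mkdir -p pics
python3 - <<'E'
from station import *
import cv2,numpy as np
np.set_printoptions(precision=4,suppress=True)
for n in ["scene","top","wrist"]:
    i=read_camera(n); cv2.imwrite(f"pics/{n}0.png",i[:,:,::-1])
    print(n,camera_info(n))
print(get_time(),get_tcp_pos(),get_ee_rot(),get_ft_force(),get_grip_width())
E
```

```text
pics
scene {'intrinsics': array([[442.3146,   0.    , 319.4808],
       [  0.    , 442.3146, 241.6756],
       [  0.    ,   0.    ,   1.    ]]), 'T': array([[ 0.5047,  0.3664, -0.7817, -0.2811],
       [-0.8633,  0.2153, -0.4565, -0.4558],
       [ 0.001 ,  0.9052,  0.425 ,  0.5173],
       [ 0.    ,  0.    ,  0.    ,  1.    ]])}
top {'intrinsics': array([[564.1816,   0.    , 308.4638],
       [  0.    , 564.1816, 227.7082],
       [  0.    ,   0.    ,   1.    ]]), 'T': array([[ 0.0194,  0.9938, -0.1096,  0.3383],
       [-0.9998,  0.0185, -0.0088, -0.0299],
       [-0.0067,  0.1098,  0.9939,  1.5259],
       [ 0.    ,  0.    ,  0.    ,  1.    ]])}
wrist {'intrinsics': array([[371.6483,   0.    , 318.5343],
       [  0.    , 371.6483, 237.9105],
       [  0.    ,   0.    ,   1.    ]]), 'tool_from_camera': array([[ 1.    , -0.0004, -0.0006,  0.    ],
       [-0.0005, -0.9708, -0.2401, -0.0644],
       [-0.0005,  0.2401, -0.9708, -0.1996],
       [ 0.    ,  0.    ,  0.    ,  1.    ]])}
0.15 [0.1737 0.5999 0.1838] [ 0.0003  0.7994  0.6008 -0.0005] [-0.1748  0.816  -0.4506] 0.9992484738351247
```

View pics/top0.png

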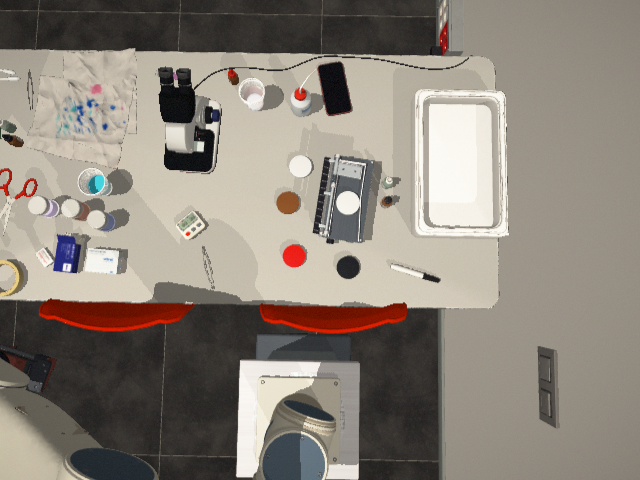

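View pics/scene0.png

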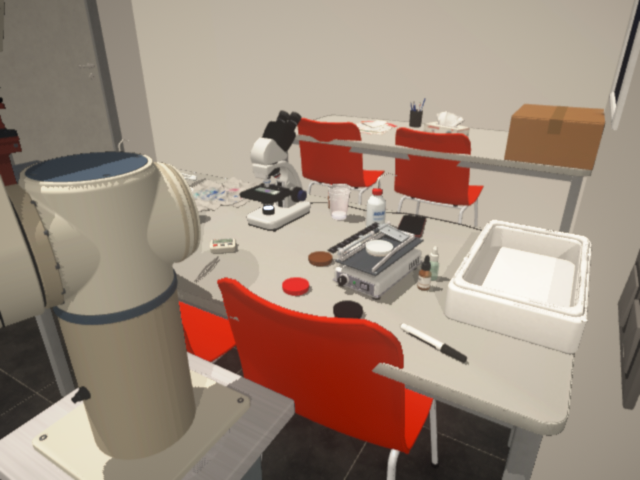

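View pics/wrist0.png

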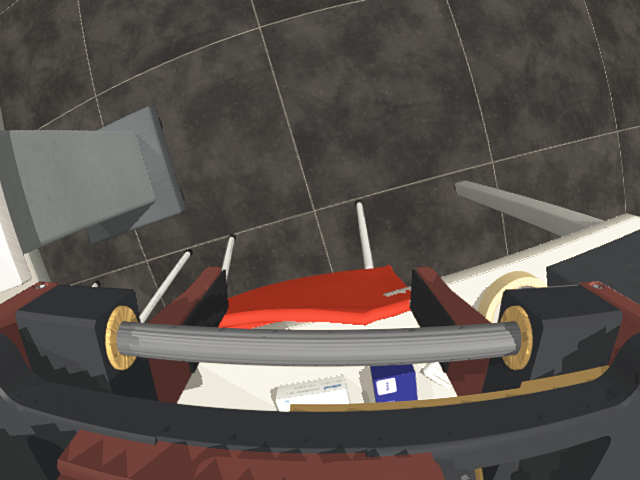

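Run:
```python
import cv2
i=cv2.imread("pics/top0.png")[120:290,260:450]
cv2.imwrite("pics/topc.png",cv2.resize(i,None,fx=3.5,fy=3.5,interpolation=cv2.INTER_CUBIC))
i=cv2.imread("pics/scene0.png")[200:320,280:460]
cv2.imwrite("pics/scenec.png",cv2.resize(i,None,fx=4,fy=4,interpolation=cv2.INTER_CUBIC))
```

```text
(no output)
```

View pics/topc.png

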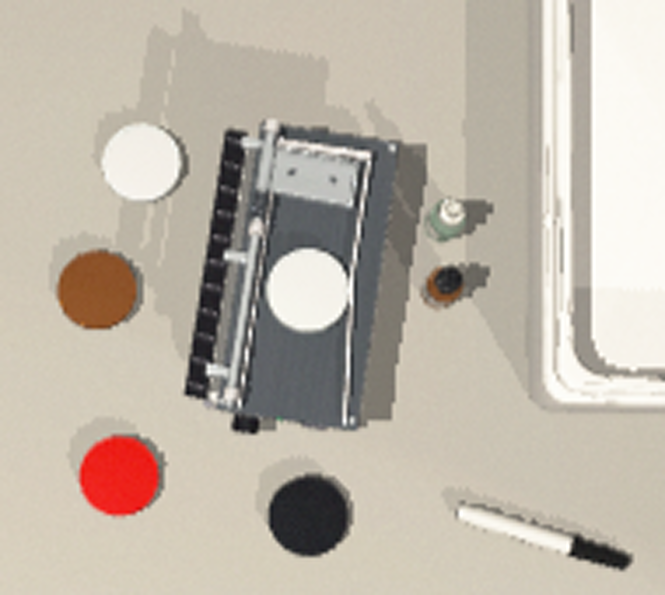

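View pics/scenec.png

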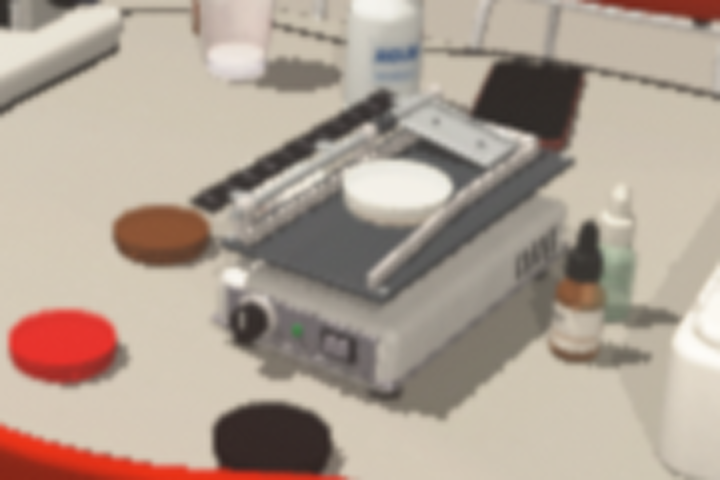

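```bash
cat > h.py <<'E'
from station import *
import cv2,numpy as np
from scipy.spatial.transform import Rotation as R
np.set_printoptions(precision=4,suppress=True)
def ray(n,u,v):
    c=camera_info(n);K=c['intrinsics'];T=c['T']
    d=T[:3,:3]@np.array([(u-K[0,2])/K[0,0],-(v-K[1,2])/K[1,1],-1]);return T[:3,3],d
def onplane(n,u,v,z):
    o,d=ray(n,u,v);return o+d*(z-o[2])/d[2]
def wray(u,v,pos,q):
    c=camera_info('wrist');K=c['intrinsics'];A=c['tool_from_camera']
    x=u-K[0,2];y=v-K[1,2];r=np.hypot(x,y);th=r/K[0,0]
    dc=np.array([np.sin(th)*x/max(r,1e-9),-np.sin(th)*y/max(r,1e-9),-np.cos(th)])
    Rt=R.from_quat([q[1],q[2],q[3],q[0]]).as_matrix()
    return pos+Rt@A[:3,3],Rt@(A[:3,:3]@dc)
def wplane(u,v,z,pos,q):
    o,d=wray(u,v,pos,q);return o+d*(z-o[2])/d[2]
def quat_down(yaw_x):  # tool z down, tool x along world angle
    x=np.array([np.cos(yaw_x),np.sin(yaw_x),0]);z=np.array([0,0,-1.]);y=np.cross(z,x)
    q=R.from_matrix(np.c_[x,y,z]).as_quat();return np.array([q[3],q[0],q[1],q[2]])
E
python3 - <<'E'
from h import *
i=cv2.imread("pics/top0.png");hsv=cv2.cvtColor(i,cv2.COLOR_BGR2HSV)
m=((hsv[...,2]>225)&(hsv[...,1]<25)).astype(np.uint8)
m[:,:280]=0;m[:,400:]=0;m[:140]=0;m[290:]=0
n,l,s,c=cv2.connectedComponentsWithStats(m)
for k in range(1,n):
    if s[k,4]>60: print(s[k],c[k],onplane('top',*c[k],.086))
g=cv2.cvtColor(i,cv2.COLOR_BGR2GRAY)
# bar
m=(g<45).astype(np.uint8);m[:,:308]=0;m[:,342:]=0;m[:150]=0;m[240:]=0
m=cv2.morphologyEx(m,cv2.MORPH_CLOSE,np.ones((5,5)))
cs,_=cv2.findContours(m,0,2)
for k in cs:
    if cv2.contourArea(k)>50:
        r=cv2.minAreaRect(k);b=cv2.boxPoints(r);print(r);print(np.array([onplane('top',*p,.087) for p in b]))
E
```

```text
[289 156  22  21 371] [299.7682 165.9542] [0.6581 0.0086 0.086 ]
[337 191  24  23 417] [347.789  202.2854] [ 0.5649 -0.1173  0.086 ]
((321.3135070800781, 195.3138885498047), (5.675694465637207, 75.4886703491211), 8.91492748260498)
[[ 0.4857 -0.0282  0.087 ]
 [ 0.6812 -0.055   0.087 ]
 [ 0.6791 -0.0696  0.087 ]
 [ 0.4837 -0.0426  0.087 ]]
```

```bash
cat >> h.py <<'E'
O=np.array([0.5924,-0.1158]);A=-0.1363
def rk(x,y,z):
    ex=np.array([np.cos(A),np.sin(A)]);ey=np.array([-ex[1],ex[0]])
    p=O+x*ex+y*ey;return np.array([p[0],p[1],z])
def inv(p):
    ex=np.array([np.cos(A),np.sin(A)]);ey=np.array([-ex[1],ex[0]]);d=np.asarray(p)[:2]-O;return np.array([d@ex,d@ey])
E
python3 - <<'E'
from h import *
q=quat_down(A+np.pi/2)
p=rk(-.08,.0325,.27)
print(p,inverse_kinematics(p,q))
movel([*get_tcp_pos()[:2],.30]); 
move_pose(p,q); command_gripper(51.5/88)
print(get_joint_pos(),get_tcp_pos(),get_ee_rot(),get_grip_width(),get_ft_force(),get_time())
cv2.imwrite("pics/w1.png",read_camera('wrist')[:,:,::-1])
cv2.imwrite("pics/s1.png",read_camera('scene')[:,:,::-1])
E
```

```text
[ 0.5176 -0.0727  0.27  ] [-0.1624  0.177   1.7666 -0.      1.1981 -1.5969]
[-0.1624  0.1769  1.7666 -0.      1.198  -1.5968] [ 0.5175 -0.0728  0.27  ] [-0.      0.7536  0.6573 -0.    ] 0.5853058381618317 [ 0.486  -0.6006  0.0743] 4.475
```

View pics/w1.png

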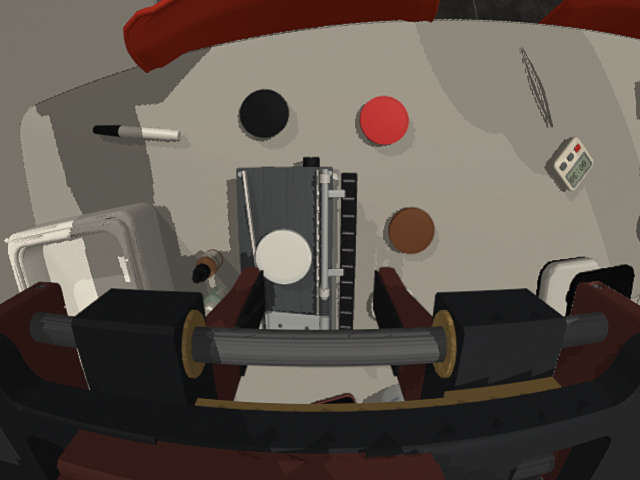

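Run:
```python
from h import *
i=cv2.imread("pics/w1.png")
cv2.imwrite("pics/w1c.png",cv2.resize(i[150:345,190:430],None,fx=3,fy=3,interpolation=cv2.INTER_CUBIC))
p=get_tcp_pos();q=get_ee_rot()
g=cv2.cvtColor(i,cv2.COLOR_BGR2GRAY).astype(int)
for r in (195,225,250,300): print(r,g[r,230:262],'|',g[r,334:362])
m=(g>200).astype(np.uint8);m[:220]=0;m[290:]=0;m[:,:245]=0;m[:,315:]=0
n,l,s,c=cv2.connectedComponentsWithStats(m)
for k in range(1,n):
    if s[k,4]>200: print(s[k],c[k],wplane(*c[k],.086,p,q),inv(wplane(*c[k],.086,p,q)))
for uv,z,e in [((342,173),.087,(-.12,.0565)),((356,173),.087,(-.12,.0735)),((238,168),.072,(-.125,-.055))]:
    print(uv,inv(wplane(*uv,z,p,q)),e)
```

```text
195 [ 89  88  89  89  90  90  79  65  65  65  66  66  66  58  77 161 205 163
 109  72  61  62  62  61  66  68  69  70  68  69  70  71] | [163 164 163 163 163 162 162 163 165 167 130  61  21  19  24  23  22  23
  23  24  24  18  44 152 154 150 150 150]
225 [ 86  88  90  88  90  89  91  90  70  61  65  65  65  67  66  66  66  55
  67 136 187 156 105  61  58  60  61  61  62  65  68  69] | [ 99  94  94 118 144 130 100  30  19  24  22  22  24  23  25  24  24  23
  24  23  19  30 102 132 135 134 133 134]
250 [107  87  87  89  90  89  90  88  91  72  64  64  64  65  66  66  66  67
  68  66  67  61  84 185 185  99 141 176 193 193 192 193] | [ 99  96  93 116 143 127  47  24  62  84  85  84  85  85  87  90  85  79
  78  54  22  52 130 136 133 134 135 134]
300 [33 33 34 32 33 34 34 34 34 33 33 32 34 35 30 29 22 18 16 18 15 11 14 12
 12 10 13 11 14 12 12 15] | [ 96  96 137 143 112  68  20  17  22  21  21  21  20  20  20  17  20  20
  20  50 101 138 135 133 134 135 134 134]
(342, 173) [-0.1185  0.0567] (-0.12, 0.0565)
(356, 173) [-0.1186  0.0712] (-0.12, 0.0735)
(238, 168) [-0.1239 -0.0545] (-0.125, -0.055)
```

View pics/w1c.png

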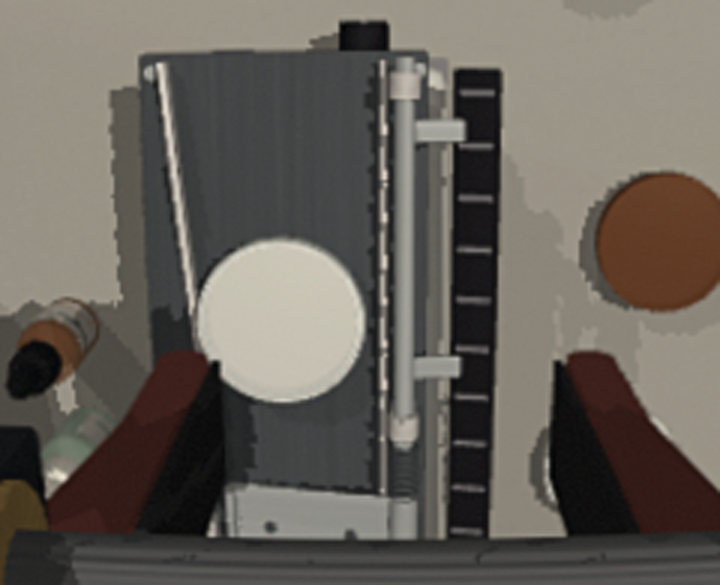

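Run:
```python
from h import *
i=cv2.imread("pics/w1.png")
p=get_tcp_pos();q=get_ee_rot()
g=cv2.cvtColor(i,cv2.COLOR_BGR2GRAY).astype(int)
for r in (180,195,210,235,250,265,285,300,315):
    row=g[r]; 
    c=[x for x in range(338,362) if row[x]<48]
    a,b=min(c)-.3,max(c)+1.0
    print(r,a,b,inv(wplane(a,r,.087,p,q)),inv(wplane(b,r,.087,p,q)))
m=(g>165).astype(np.uint8);m[:222]=0;m[288:]=0;m[:,:250]=0;m[:,314:]=0
m=cv2.morphologyEx(m,cv2.MORPH_OPEN,np.ones((7,7)))
n,l,s,c=cv2.connectedComponentsWithStats(m)
for k in range(1,n):
    if s[k,4]>200:
        print(s[k],c[k],inv(wplane(*c[k],.086,p,q)))
        x,y,w,h=s[k,:4]
        print([inv(wplane(*uv,.086,p,q)) for uv in [(x,c[k,1]),(x+w,c[k,1]),(c[k,0],y),(c[k,0],y+h)]])
# flap front edge
for u in (270,290,310): print(u,g[300:330,u])
```

```text
180 340.7 357.0 [-0.1112  0.0554] [-0.1113  0.0723]
195 345.7 357.0 [-0.0956  0.0608] [-0.0957  0.0726]
210 340.7 356.0 [-0.0797  0.0557] [-0.0798  0.0718]
235 340.7 356.0 [-0.0529  0.0561] [-0.0529  0.0724]
250 339.7 355.0 [-0.0364  0.0553] [-0.0363  0.0717]
265 339.7 355.0 [-0.0195  0.0555] [-0.0194  0.0722]
285 339.7 354.0 [0.0038 0.0559] [0.0039 0.0718]
300 339.7 353.0 [0.0218 0.0563] [0.022  0.0713]
315 339.7 353.0 [0.0406 0.0567] [0.0407 0.0719]
[ 256  231   55   53 2284] [283.3017 256.5854] [-0.0286 -0.0055]
[array([-0.0285, -0.0354]), array([-0.0287,  0.0245]), array([-0.057 , -0.0048]), array([ 0.0031, -0.0064])]
270 [ 39  41  40  40  41  38  41  41  40  38  46  79  96 122 148 147 144 145
 146 145 143 144 131 137 148 135 146 152 154  68]
290 [ 69  68  69  69  69  68  68  69  69  70  61  38  58 112 150 149 146 144
 143 144 145 143 142 143 143 146 147 148 150 105]
310 [ 67  67  66  66  68  67  67  68  68  68  68  64  38  30  52 144 151 149
 143 143 143 143 143 142 143 143 144 146 150 120]
```

```bash
sed -i 's/^O=.*/O=np.array([0.5924,-0.1158])+np.array([.0013*.9907-.0009*.1358,-.0013*.1358-.0009*.9907]);A=-0.1363/' h.py
python3 - <<'E'
from h import *
q=quat_down(A+np.pi/2)
command_gripper(57/88)
move_pose(rk(-.080,.03425,.13),q)
movel(rk(-.080,.03425,.094),v=.06)
f0=get_ft_force();print(f0)
r=movel(rk(-.080,.03425,.080),v=.02,until_force=1.5)
print(r,inv(get_tcp_pos()),get_tcp_pos(),get_ft_force()-f0,get_grip_width()*88,get_time())
cv2.imwrite("pics/w2.png",read_camera('wrist')[:,:,::-1])
i=read_camera('scene')[:,:,::-1]
cv2.imwrite("pics/s2.png",cv2.resize(i[200:320,280:460],None,fx=4,fy=4,interpolation=cv2.INTER_CUBIC))
E
```

```text
[-0.4995  0.3442  0.0106]
False [-0.0799  0.0343] [ 0.519  -0.0721  0.08  ] [ 0.0363  0.1037 -0.3841] 56.87170080581649 7.125
```

View pics/w2.png

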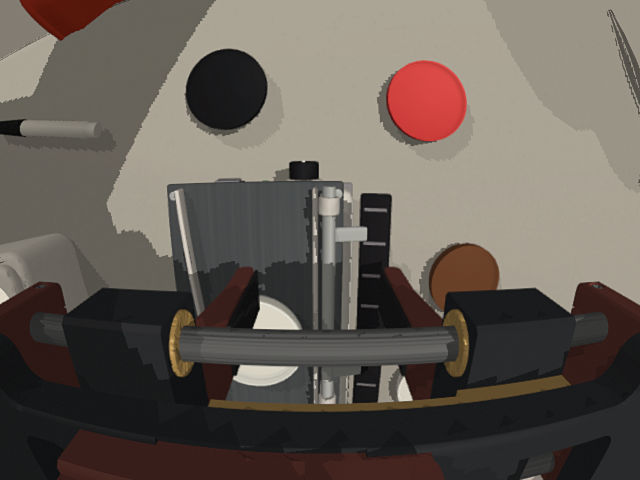

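View pics/s2.png

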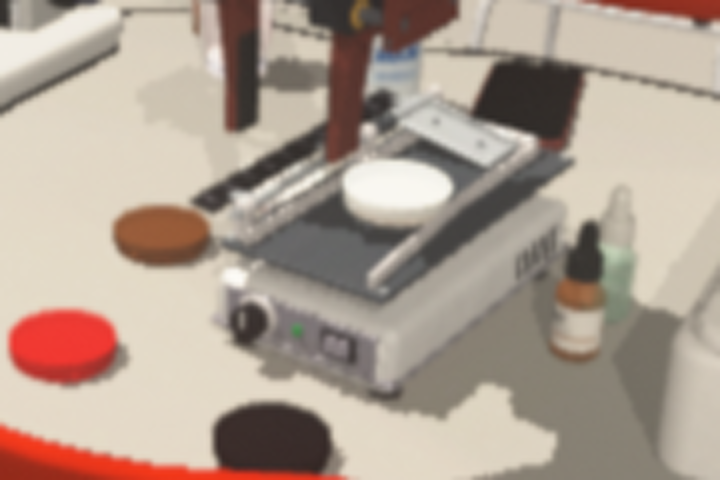

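```bash
cat >> h.py <<'E'
def proj(n,P):
    c=camera_info(n);K=c['intrinsics'];T=c['T'];X=T[:3,:3].T@(np.asarray(P)-T[:3,3])
    return np.array([K[0,2]+K[0,0]*X[0]/-X[2],K[1,2]-K[1,1]*X[1]/-X[2]])
E
python3 - <<'E'
from h import *
cv2.imwrite("pics/s3.png",cv2.resize(read_camera('scene')[170:260,310:430,::-1],None,fx=6,fy=6,interpolation=cv2.INTER_CUBIC))
cv2.imwrite("pics/t3.png",cv2.resize(read_camera('top')[130:260,290:410,::-1],None,fx=5,fy=5,interpolation=cv2.INTER_CUBIC))
for x,y,z in [(-.08,.0695,.08),(-.08,.0695,.1),(-.08,-.001,.08),(-.08,-.001,.1),(-.03,-.0045,.086),(-.12,.065,.087)]:
    u=proj('scene',rk(x,y,z));t=proj('top',rk(x,y,z));print((x,y,z),u,(u-[310,170])*6,(t-[290,130])*5)
E
```

```text
(-0.08, 0.0695, 0.08) [338.9824 246.4461] [173.8947 458.6769] [132.0534 439.2203]
(-0.08, 0.0695, 0.1) [339.1577 238.4598] [174.946 410.759] [132.3407 434.2301]
(-0.08, -0.001, 0.08) [365.1534 255.1259] [330.9204 510.7557] [267.0558 460.1168]
(-0.08, -0.001, 0.1) [365.568  246.8885] [333.4078 461.3309] [269.2124 455.4102]
(-0.03, -0.0045, 0.086) [378.6341 245.3098] [411.8043 451.8591] [288.7901 364.6744]
(-0.12, 0.065, 0.087) [330.0433 250.3429] [120.2598 482.0577] [128.8491 515.3099]
```

View pics/s3.png

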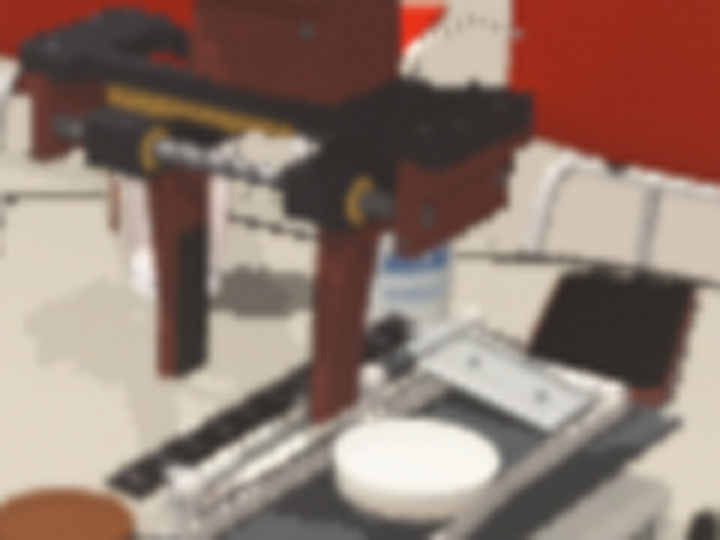

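View pics/t3.png

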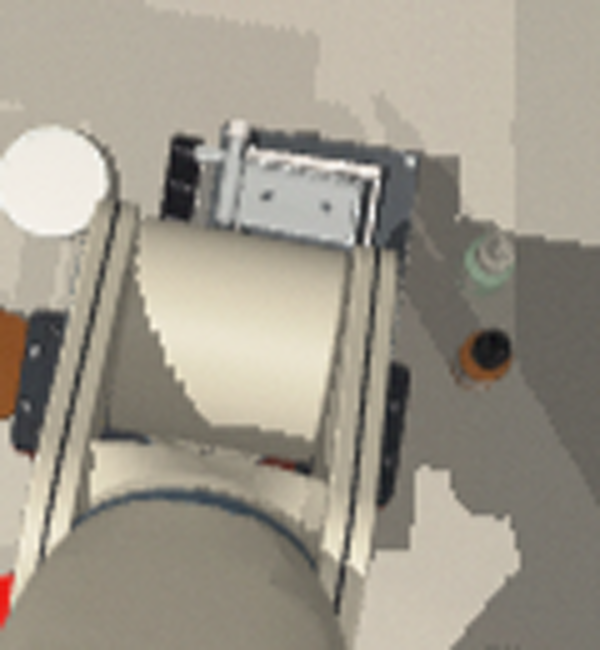

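Run:
```python
from h import *
p=np.zeros(3);q=[1,0,0,0]
i=cv2.imread('pics/w2.png');cv2.imwrite("pics/w2c.png",cv2.resize(i[240:420,190:440],None,fx=3.2,fy=3.2,interpolation=cv2.INTER_CUBIC))
for uv in [(250,268),(390,268),(258,270),(383,270)]:
    o,d=wray(*uv,p,q)
    for y in (-.01,0,.01):
        print(uv,y,o+d*(y-o[1])/d[1])
```

```text
(250, 268) -0.01 [-0.0318 -0.01   -0.038 ]
(250, 268) 0 [-0.0376  0.     -0.0083]
(250, 268) 0.01 [-0.0434  0.01    0.0215]
(390, 268) -0.01 [ 0.0332 -0.01   -0.038 ]
(390, 268) 0 [ 0.0393  0.     -0.0082]
(390, 268) 0.01 [0.0454 0.01   0.0215]
(258, 270) -0.01 [-0.0276 -0.01   -0.0407]
(258, 270) 0 [-0.0326  0.     -0.0115]
(258, 270) 0.01 [-0.0377  0.01    0.0177]
(383, 270) -0.01 [ 0.0294 -0.01   -0.0407]
(383, 270) 0 [ 0.0348  0.     -0.0115]
(383, 270) 0.01 [0.0402 0.01   0.0177]
```

View pics/w2c.png

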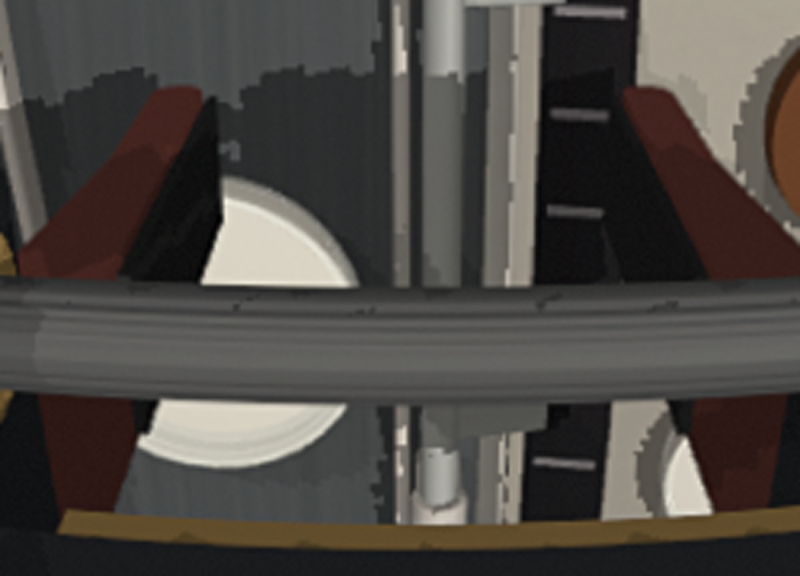

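Run:
```python
from h import *
f0=get_ft_force()
for z in (.066,.056,.05,.046,.042,.038):
    r=movel(rk(-.080,.03425,z),v=.03,until_force=1.2)
    print(z,r,get_tcp_pos()[2],get_ft_force()-f0)
    if r: break
print(inv(get_tcp_pos()),get_time(),get_ft_torque())
cv2.imwrite("pics/w4.png",cv2.resize(read_camera('wrist')[150:420,150:450,::-1],None,fx=2.2,fy=2.2))
cv2.imwrite("pics/s4.png",cv2.resize(read_camera('scene')[190:280,310:430,::-1],None,fx=6,fy=6,interpolation=cv2.INTER_CUBIC))
```

```text
0.066 False 0.06583277807600069 [-0.354   0.1234 -0.0096]
0.056 False 0.05579818013115008 [-1.5319  0.2959 -0.6451]
0.05 False 0.049912220194513406 [-0.135  -0.3214 -0.4638]
0.046 True 0.04602748765509327 [-0.4103 -0.1318  1.3735]
[-0.0799  0.0341] 8.9833 [ 0.0236 -0.0801 -0.0286]
```

View pics/s4.png

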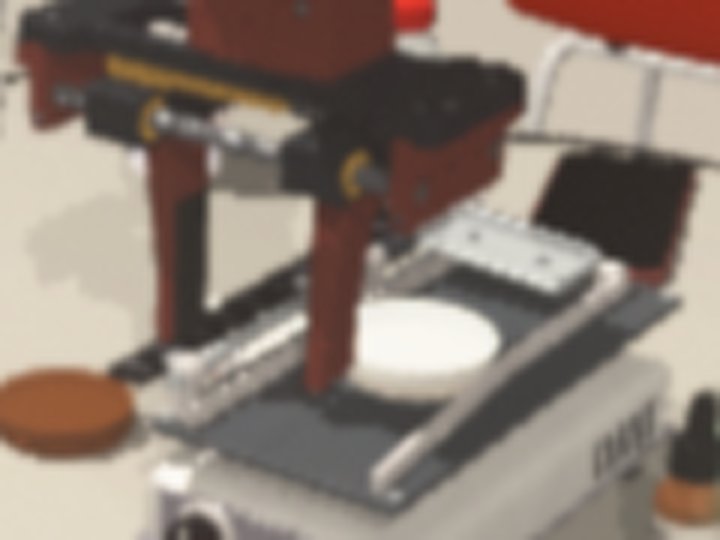

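View pics/w4.png

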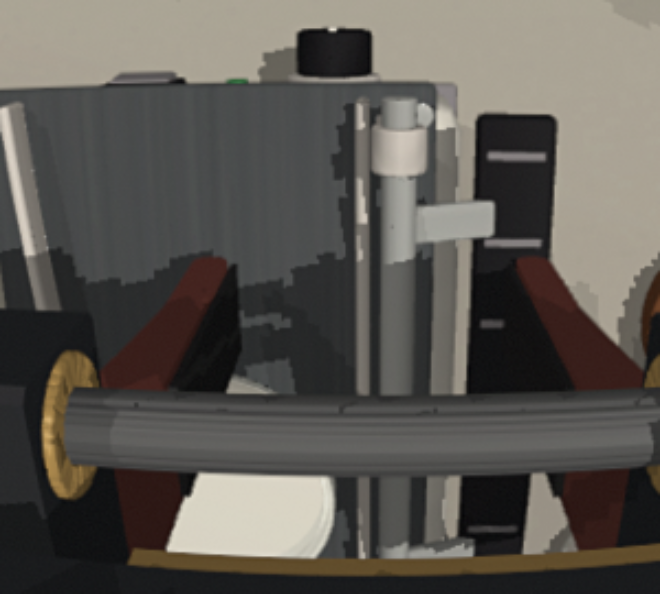

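```bash
cat >> h.py <<'E'
def fav(n=8):
    f=[]
    for _ in range(n): f.append(get_ft_force()); wait(.02)
    return np.mean(f,0)
E
python3 - <<'E'
from h import *
print(get_tcp_pos()[2],fav())
for z in (.0435,.041):
    movel(rk(-.080,.03425,z),v=.02); print(get_tcp_pos()[2],fav())
cv2.imwrite("pics/s5.png",cv2.resize(read_camera('scene')[190:280,310:430,::-1],None,fx=6,fy=6,interpolation=cv2.INTER_CUBIC))
cv2.imwrite("pics/t5.png",cv2.resize(read_camera('top')[130:230,300:400,::-1],None,fx=6,fy=6,interpolation=cv2.INTER_CUBIC))
print(get_time())
E
```

```text
0.046277004217601496 [ 0.2312 -0.1566  1.7306]
0.04351228708166201 [ 0.2306 -1.6258  3.1291]
0.04099006149455399 [ 0.1715 -1.2928  3.6819]
10.15
```

View pics/s5.png

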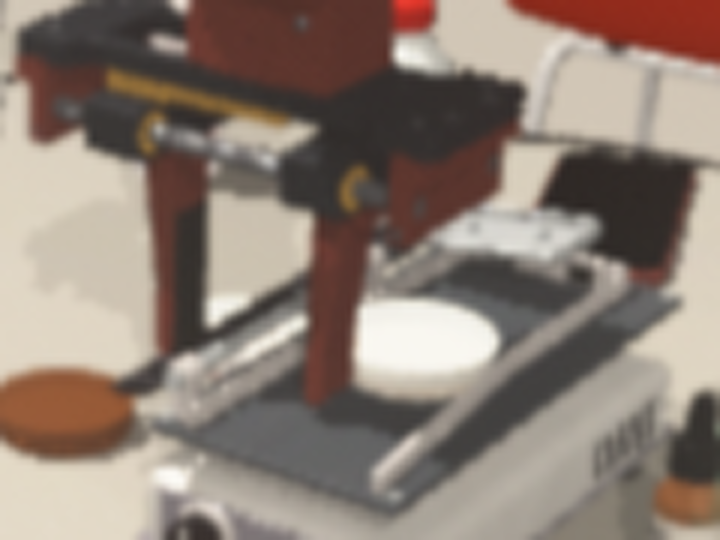

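View pics/t5.png

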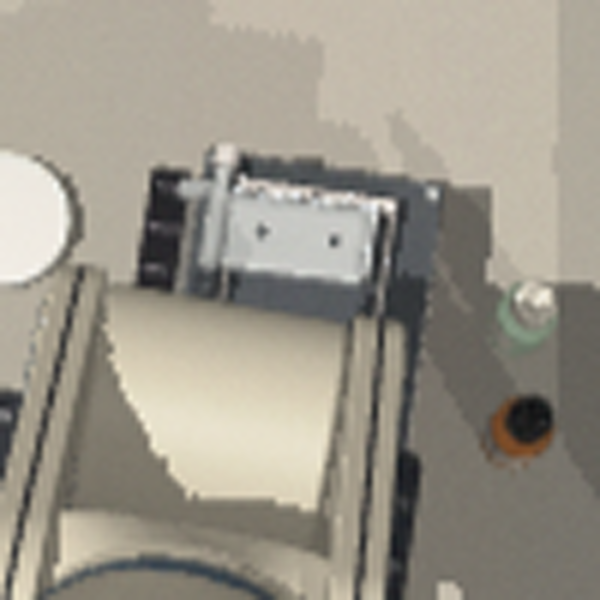

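Run:
```python
from h import *
r=movel(rk(-.020,.03425,.041),v=.035); print(r,inv(get_tcp_pos()),fav(4))
r=movel(rk(-.006,.03425,.041),v=.02,until_force=4); print(r,inv(get_tcp_pos()),fav(4))
cv2.imwrite("pics/s6.png",cv2.resize(read_camera('scene')[190:280,310:430,::-1],None,fx=6,fy=6,interpolation=cv2.INTER_CUBIC))
cv2.imwrite("pics/w6.png",read_camera('wrist')[:,:,::-1])
print(get_time(),get_tcp_pos())
```

```text
False [-0.02    0.0343] [-1.3864  0.5049  2.7647]
False [-0.0055  0.0343] [-0.1032  0.292   3.1155]
13.1 [ 0.5927 -0.0822  0.0412]
```

View pics/s6.png

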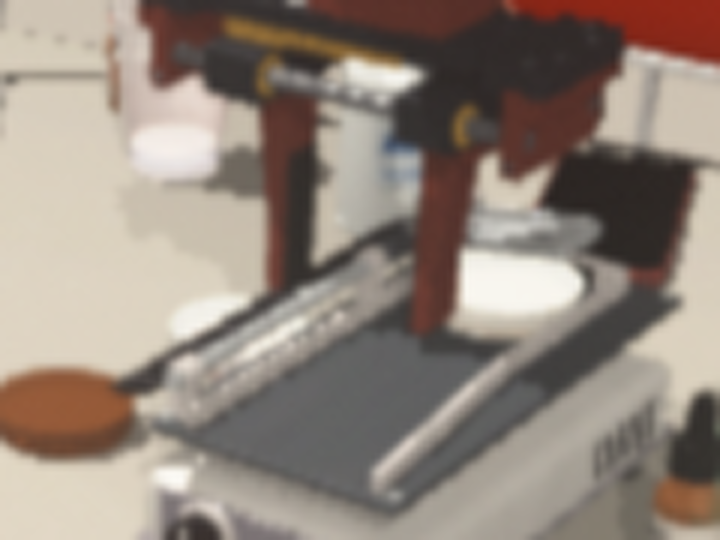

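View pics/w6.png

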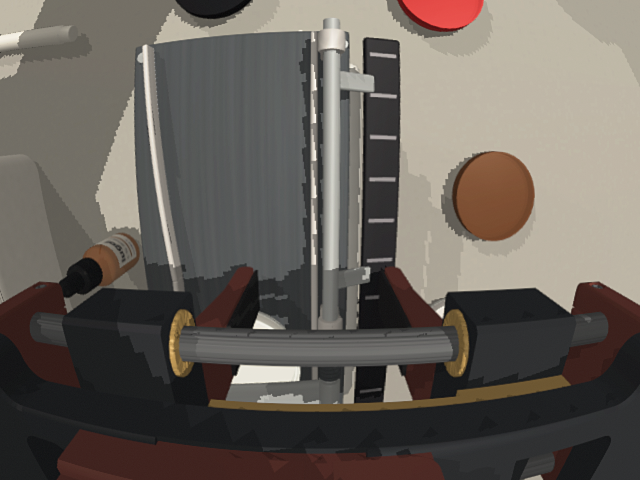

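Run:
```python
from h import *
x=-.0055
f0=fav(5);print(f0)
r=movel(rk(.002,.03425,.041),v=.015,until_force=5); print(r,inv(get_tcp_pos()),fav(4))
if not r:
  for k in range(1,9):
    x=.002+.001*k
    r=movel(rk(x,.03425,.041),v=.015,until_force=6); f=fav(4); print(r,inv(get_tcp_pos()),f)
    if r or f[0]-f0[0]<-4: break
i=read_camera('scene')[190:280,310:430,::-1]
cv2.imwrite("pics/s7.png",cv2.resize(i,None,fx=6,fy=6,interpolation=cv2.INTER_CUBIC))
cv2.imwrite("pics/t7.png",cv2.resize(read_camera('top')[130:230,300:400,::-1],None,fx=6,fy=6,interpolation=cv2.INTER_CUBIC))
print(get_time(),get_tcp_pos())
```

```text
[0.8478 0.4466 3.0255]
False [0.0022 0.0343] [-0.5029  0.4926  3.1794]
False [0.0029 0.0342] [-1.4545  0.9297  3.1041]
False [0.004  0.0342] [-1.8688  0.411   2.9584]
False [0.0048 0.0343] [-2.6225  1.0279  3.3101]
False [0.005  0.0343] [-5.4962  1.1489  4.495 ]
15.3 [ 0.6031 -0.0836  0.0408]
```

View pics/s7.png

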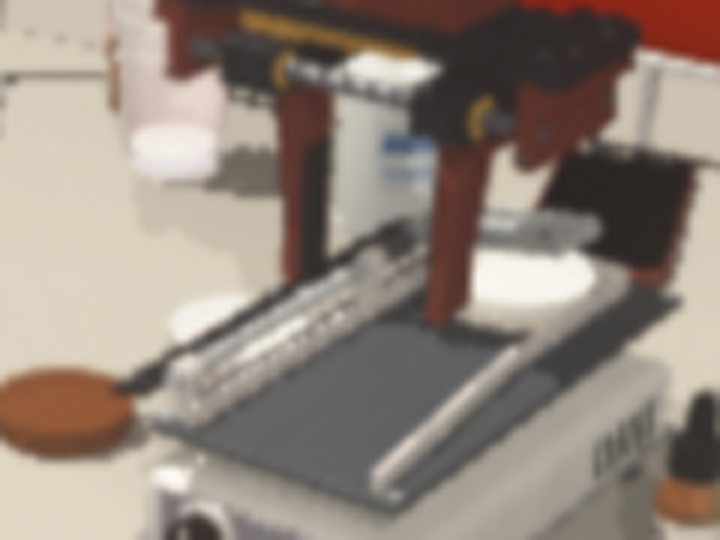

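View pics/t7.png

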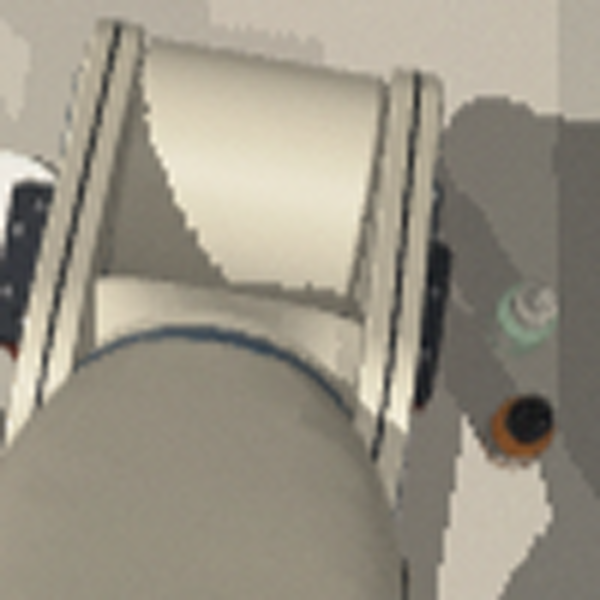

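Run:
```python
from h import *
a=np.linspace(0,6.283,72)
for cx in (.0455,.0415,.0375):
    P=np.array([(proj('scene',rk(cx+.03*np.cos(t),.03*np.sin(t)-.001,.086))-[310,190])*6 for t in a])
    print(cx,P.min(0),P.max(0))
movel(rk(.0068,.03425,.041),v=.01,until_force=8); print(inv(get_tcp_pos()),fav(6),get_tcp_pos()[2])
i=read_camera('scene')[190:280,310:430,::-1]
g=i.max(2);m=i.min(2)
for r in (44,46,47,48): print(r,m[r,78:110])
```

```text
0.0455 [427.3318 234.7636] [580.2278 296.6812]
0.0415 [422.1149 237.8517] [575.3911 300.1054]
0.0375 [416.8698 240.9561] [570.528  303.5488]
[0.005  0.0343] [-7.2014  1.2209  6.1957] 0.040703950808278246
44 [110 201 233 238 238 238 237 237 237 237 236 236 236 236 236 236 235 234
 232 223 185 147 136 129 121 103  77  53  44  44  44  46]
46 [132 226 238 239 239 239 239 239 239 239 238 238 238 238 238 238 237 237
 236 232 218 166 142 140 145 141 113  73  58  56  56  57]
47 [135 227 238 239 239 239 239 239 239 239 238 238 238 238 238 238 238 237
 235 227 193 153 140 139 139 135 109  73  60  59  57  63]
48 [138 224 236 237 238 238 238 238 239 239 239 238 238 238 238 237 236 232
 226 200 158 138 138 137 135 123  98  71  63  62  62  72]
```

Run:
```python
from h import *
wait(.15)
movel(rk(-.012,.03425,.041),v=.03); print(inv(get_tcp_pos()),fav(4))
movel(rk(-.012,.03425,.056),v=.02)
print(fav(4))
movel(rk(-.012,.03425,.14),v=.1)
movel(rk(-.17,.03425,.25),v=.15)
print(get_time(),fav(4))
cv2.imwrite("pics/s8.png",cv2.resize(read_camera('scene')[190:280,310:430,::-1],None,fx=6,fy=6,interpolation=cv2.INTER_CUBIC))
cv2.imwrite("pics/t8.png",cv2.resize(read_camera('top')[130:280,270:410,::-1],None,fx=4,fy=4,interpolation=cv2.INTER_CUBIC))
```

```text
[-0.0123  0.0342] [-0.1748  0.0216  3.3928]
[ 0.0207 -0.1632 -0.4031]
20.0833 [ 0.2238 -0.2033 -0.4217]
```

View pics/s8.png

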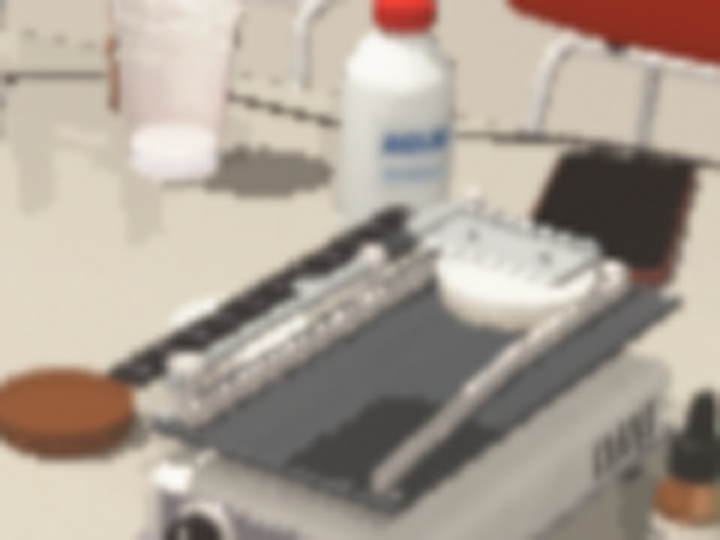

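View pics/t8.png

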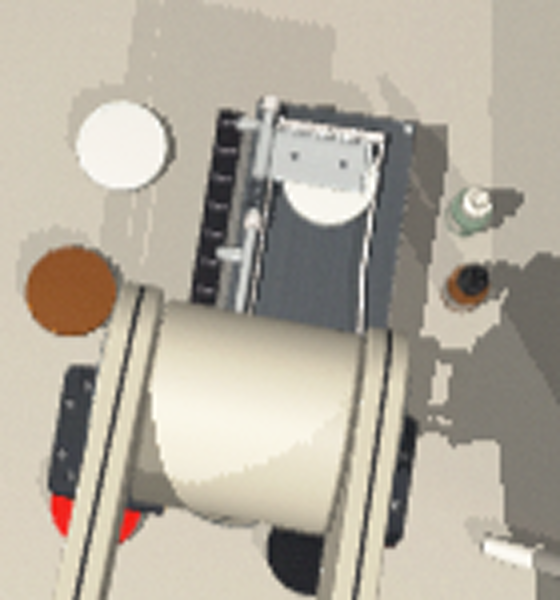

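Run:
```python
from h import *
i=read_camera('top');g=i.min(2).astype(int)
pts=[]
for u in range(344,362):
    col=g[178:195,u]
    b=[k for k in range(len(col)-1) if col[k]>=150>col[k+1]]
    if b:
        k=b[-1];v=178+k+(col[k]-150)/(col[k]-col[k+1]);p=inv(onplane('top',u,v,.086));pts.append(p);print(u,round(v,1),p)
P=np.array(pts)
from scipy.optimize import least_squares
s=least_squares(lambda c:np.hypot(*(P-c).T)-.030,[.045,0],loss='soft_l1',f_scale=.001);print(s.x,'seat .0455,0')
```

```text
344 182.9 [0.0204 0.0129]
345 183.7 [0.0187 0.01  ]
346 184.2 [0.0177 0.0072]
347 184.9 [0.0164 0.0044]
348 185.4 [0.0155 0.0017]
349 185.6 [ 0.0153 -0.001 ]
350 185.8 [ 0.0152 -0.0036]
351 186.0 [ 0.0152 -0.0062]
352 185.8 [ 0.016  -0.0087]
353 185.8 [ 0.0164 -0.0113]
354 185.7 [ 0.0171 -0.0138]
355 185.6 [ 0.0177 -0.0163]
356 185.0 [ 0.0196 -0.0187]
357 184.6 [ 0.0212 -0.021 ]
358 183.9 [ 0.0233 -0.0233]
359 183.4 [ 0.0251 -0.0257]
360 182.5 [ 0.0279 -0.0279]
361 181.6 [ 0.0307 -0.0301]
[ 0.0453 -0.0036] seat .0455,0
```

Dish measures at x = 45.3 mm against the seat at 45.5 mm, and the flap rests on the lid. The robot is clear, so I'm handing in.

Run:
```python
from station import *
print(get_time()); job_done()
```

```text
20.3
the job is handed in; nothing more can be done
```

The dish is home against the back stop with the flap closed on its lid. I handed the job in at 20.3 s of the 51 s allowed; no verdict is reported.

**What I did:**
- I located the rocker and dish in the top and wrist pictures.
- One fingertip pressed the release bar down, with about 3.7 N at the tool. The scene picture put the flap at roughly 0.33 rad, with the dish still in front of it.
- The other fingertip slid the dish under the flap until the push force rose to about 7 N and it stopped advancing.
- I backed the fingertips off along the held bar, let the bar up, and pulled the arm clear.

**Last checks:**
- **Dish position:** the top picture puts the dish centre at rocker (45.3, -3.6) mm, against the seat at (45.5, 0). The lane only allows ±2.5 mm sideways, so the y reading is about 1 mm off, which is within the calibration error.
- **Flap:** the scene and top pictures show it resting on the lid. I had no direct reading of the flap angle, so I judged it from pictures and force only.
- **Robot clear:** the tool force was back to its zero level.
- **Other things on the table:** those in view after the move (both droppers, the spare dish, and the black, brown and red look-alikes) looked unmoved. I did not measure them, and the last crops did not show the timer, the forceps or the whole marker.

**One disagreement:** with the gripper partly open, the fingertips sat about 35–39 mm above the reported TCP height. My first descent therefore stopped short of the bar, and I felt for contact instead.

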